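# Put the specimen rotator's drive into gear

## Task

Put the drive unit into gear: ease its gear knob towards the crank until the selector tooth meets the gear, gently rock the crank by its upright handle until the tooth drops into a gap of the gear, then push the knob fully home against its stop block and let go. Feel your way and never force it, as a hard shove or twist would chip the teeth; leave the glassware and other things around it where they are.

Things in the scene. Friction and masses are not known exactly. Their poses are not given: they have to be found in the camera images.
- drive: Drive unit: cream metal casing 190 (x) by 330 (y) by 80 mm high, fixed to the bench. Origin at its underside, 5 mm in -y from the middle; z up. Flat deck at z = 80 mm. The spindle's upright axis is at x = 0, y = +85 mm; the gear knob slides along +y (towards the spindle) at x = 0, from y = -95 mm (neutral) to y = -65 mm (home). A clear window shows the gear.
- spindle: Upright steel spindle with a crank arm on top, and the gear below the deck. Origin on its axis at the level of the drive's underside; turns about its z, at least 45 degrees either way. Out of gear it takes 2 to 4 N at the handle; in gear it is locked but for about 2 degrees of play each way. The handle's force acts about 1.6-fold on the teeth.
- gear_centre (a point): Centre of the gear, on the spindle's axis 62 mm above the bench, seen through the window: 80 mm across, eight slots 9.5 mm wide, one every 45 degrees. At the start a tooth, never a slot, faces the selector; how far the nearest slot is, and on which side, differs.
- crank_grip (a point): Middle of the crank's handle: an upright black post 16 mm in diameter, fixed on the crank arm (it does not roll), 60 mm from the spindle's axis, from 98 mm (top of the arm) to 149 mm above the bench; this point is at 129 mm. It starts on the drive's -x side, within about 20 degrees of straight out from the spindle's axis.
- gear_knob: Gear knob with its carriage and, on a spring under the deck, the selector tooth (a blade 7 mm wide pointing along +y at the gear). Origin on the knob's axis at the level of the drive's underside, axes as the drive's. In the drive's frame its y is -95 mm in neutral (it starts at most 5 mm past that) and -65 mm fully home. It takes about 4 N to slide and stays where it is left.
- knob_grip (a point): Middle of the gear knob's grip: an upright black round knob 24 mm in diameter, from 98 to 143 mm above the bench; this point is on its axis at 121 mm. The carriage under it (40 by 30 mm) tops out at 90 mm.
- selector_tip (a point): Tip of the selector tooth, 62 mm above the bench. It meets the gear at about 14 mm of knob travel; with no slot in line the next 8 mm only compress its spring (2 to 3 N more), then it goes solid. When a slot comes in line the spring throws it in, and the knob can go on to its full 30 mm of travel.
- stop_face (a point): Middle of the face of the steel stop block on the deck (46 mm wide, 12 mm thick, top 90 mm above the bench). The front of the knob's carriage touches this face when the knob is fully home; the knob's axis is then 15 mm from it.
- pill_jar: Small amber jar, 34 mm in diameter and 45 mm high, standing on the drive's deck beside the knob. Bystander; origin at its underside.
- petri_dish: Clear dish 90 mm across, 16 mm high, on the bench in front of the drive. Bystander; origin at its underside.
- forceps: Steel forceps 120 mm long, lying on the bench behind the drive. Bystander; origin at the underside.
- beaker: Tall clear plastic measuring jug, 96 mm across, 125 mm high, with a handle. Bystander; origin at its underside.
- slide_box: Grey microscope slide box 90 x 190 x 35 mm. Bystander; origin at its underside.
- stain_bottle: Amber bottle 52 mm across, 100 mm high. Bystander; origin at its underside.
- glass_dish: Glass dish 100 mm across, 20 mm high, in the white enamel tray. Bystander; origin at its underside.

How it is judged (in metres and radians):
At the end, for the whole second after the job is handed in: The gear knob is fully home: within 2.5 mm of its stop (which it can reach only with the tooth in a slot of the gear), and knob and crank are at rest (y of knob_grip in the frame of drive above -0.0675 m and linear speed of gear_knob below 0.005 m/s and angular speed of spindle below 0.05 rad/s); the robot touches nothing.
It fails at once if the teeth forced: selector tooth and gear pressed together with more than 30 N (contact force between spindle and gear_knob above 30 N).
It fails at once if a bystander moved more than 30 mm (distance of any of pill_jar, petri_dish, forceps, beaker, slide_box, stain_bottle, glass_dish from where it was at the start of the episode above 0.03 m).
It also fails if it takes over 67 s, if anything falls off the work surface, if the arm or the gripper's body presses on something with over 40 N, if the wrist force passes 120 N, or if a joint passes its speed limit or range.

## Robot

A 6-joint arm with a two-finger parallel gripper is mounted at the origin on the work surface. World frame = base frame: x ahead of the robot, y to its left, z up, the work surface at z = 0. Lengths are in m, angles in degrees, forces in N, time in s.
With the tool pointing down it reaches from about 0.375 to 0.9 m from the base axis. Payload 3.1 kg.
Tool frame: the origin (TCP) lies at the very end of the fingers, on their centre line; the grasp point (between the pads) lies bot.grip_point_offset behind it (bot.grip_point_offset is the distance from the TCP to the grasp point, in m); z points along the fingers, y is the line along which they close (so a half turn about z gives the same grasp; the last joint's range is limited). The gripper opens to 87 mm and grips with 3 to 60 N. Pads are 19 mm wide; open, the fingers measure 117 mm over their backs; the gripper's body (75 mm by 190 mm) begins 51 mm behind the grasp point.
Start: joints at [-78.467, 30.224, 82.088, -0, 67.689, -10.227], TCP at [0.232, -0.58, 0.223] pointing down, gripper open.
Joint ranges: [-176.69, 176.69], [-43.24, 126.21], [12.49, 139.97], [-82, 262], [0, 151.66], [-163.58, 163.58]. Speed limits (degrees/s): [159.86, 159.86, 180, 180, 180, 180].

## Interface

Orientations are given as a 3x3 rotation matrix whose columns are the frame's x, y, z axes.
In Python, from rig import bot, viewer, ticket gives the robot as it stands.
- The arm moves only by the tool servo_tool, never from a script. Its argument "targets" is a list of rows, each an object with "offset": the shift along the tool's x, y, z in m, a list of three; "dr": the turn, a rotation vector about the tool's x, y, z in degrees, a list of three. In form: [{"offset": [x, y, z], "dr": [ax, ay, az]}, ...]. A call has 1 to 20 rows; each row is the pose to reach, as a shift and turn from the pose commanded when the call began, along the tool's axes at that moment; what a row does not reach only later rows make up. A row lasts 1/12 s, in which the tool goes at most 41.7 mm and 7.16 degrees, less where a joint would pass 70% of its speed; a pose out of reach is approached as far as the arm can. A call with a gripper value outside its range is refused whole. "gripper" is the gripper command: -1 is fully open, 1 is shut, values between are in proportion, set as the call begins (left out, the last holds). The fingers move at their own pace and stop on an object; the grip force is fixed at half the most. Time passes only in rows, so rows that repeat a pose let the fingers close. It gives the time, the measured TCP pose, the force, the opening and the grip force at its end, in the units of the state.
- bot.read_state(): the state, without advancing time (a new reading comes with each control period).
- viewer.capture(name): name is "scene" or "top" or "wrist"; returns a dict with "color" (480x640x3 uint8, red, green, blue), "camera_matrix" (3x3 intrinsics, pixels), "R" (3x3) and "t" (3): a world point X has camera coordinates R X + t. Camera axes: x right, y down, z forward; pixel columns grow to the right and rows downward; lengths in m; the calibration is good to about 2 mm. A picture is of the moment at which its call begins. There is no depth.
- ticket.hand_in(): hands the job in; it is judged then, once.
The state is a dict: "time_s": time; "joint_positions": joint angles; "qvel": joint speeds; "tau": joint torques, N m; "position": TCP position; "tcp_rot": TCP orientation; "force": force on the tool from outside, world axes, zero at the start; "moment": the same for the moment, N m; "opening": opening from 0.0 (shut) to 1.0 (fully open); "grasp_force": force on a finger pad.
Only numpy, scipy, OpenCV 4.12 (cv2) and the standard library are available. Lean on these libraries where they do the work, as an engineer would, in place of code of your own. Each camera call takes 0.05 s, during which the arm holds its last target. There are 200 camera calls.

## Working session

There is one attempt and no reset: what is moved stays moved. The work goes in short steps, Python scripts to look and compute and a tool call to move; the robot and the scene stay as the last step left them, time stands still between calls to the robot, and variables do not carry over. Pictures are saved under pics/ and viewed, at most 10 in all, crops included, and the job is handed in when it is done.

Besides the shell and the picture viewer there is one more tool, called after ">>>" as name(argument=value, ...), one argument or row to a line, values as JSON. servo_tool: Moves the arm, as the interface text tells. Its arguments: {"type":"object","properties":{"targets":{"type":"array"},"gripper":{"type":"number"}},"required":["targets"]}

```bash
mkdir -p pics; python3 - <<'E'
from rig import bot, viewer
import cv2,numpy as np
s=bot.read_state(); print(s['time_s'],s['position'],s['tcp_rot'],s['opening'],bot.grip_point_offset)
for n in ['top','scene']:
    c=viewer.capture(n); cv2.imwrite(f'pics/{n}0.png',c['color'][:,:,::-1]); print(n,c['camera_matrix'],c['R'],c['t']); np.savez(f'{n}0.npz',**c)
E
```

```text
0.0 [ 0.23156349 -0.5797195   0.22156362] [[ 9.28767627e-01  3.70662281e-01 -4.10908536e-04]
 [ 3.70662279e-01 -9.28765245e-01  2.14336002e-03]
 [ 4.12825149e-04 -2.14299170e-03 -9.99997619e-01]] 1.002414415680678 0.0187
top [[532.56042346   0.         316.81306976]
 [  0.         532.56042346 239.30432661]
 [  0.           0.           1.        ]] [[ 0.01641159 -0.99981217  0.01030945]
 [-0.99604758 -0.01724823 -0.08713042]
 [ 0.08729187 -0.00883876 -0.99614357]] [-0.04076937  0.58091244  1.50514499]
scene [[497.81633183   0.         320.16088337]
 [  0.         497.81633183 240.39208151]
 [  0.           0.           1.        ]] [[ 0.41091335  0.91167362 -0.00120049]
 [ 0.58387754 -0.26417858 -0.76765663]
 [-0.70016944  0.31473941 -0.64086025]] [-0.2306153  -0.27257764  1.64275488]
```

View pics/top0.png

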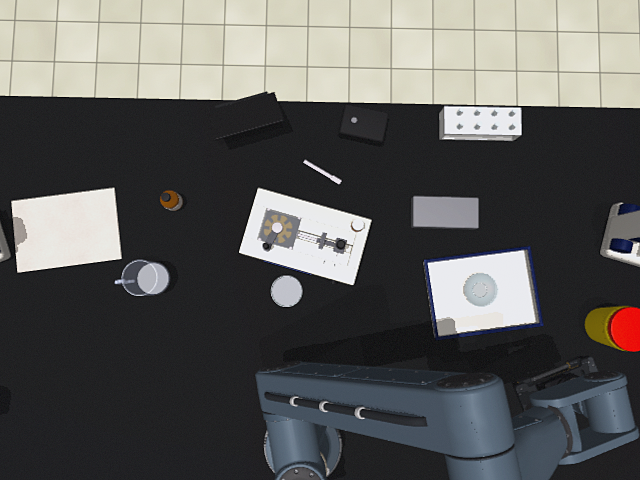

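View pics/scene0.png

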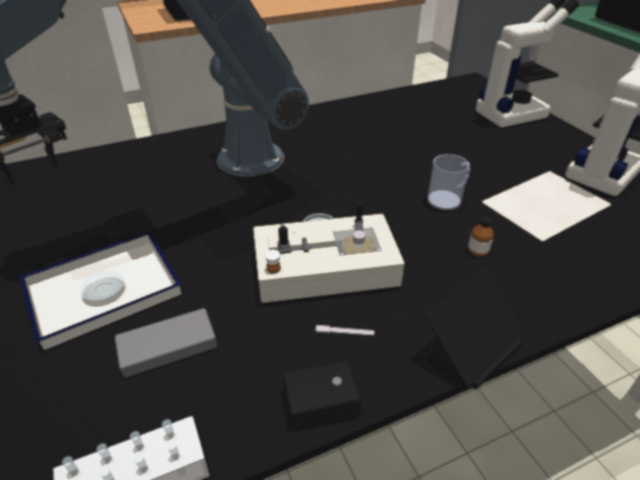

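The top view shows the drive near (305,236), with the spindle at about (278,228), the crank handle at (267,246), the knob at (341,244) and the jar at (357,226). Next I'll take a zoomed crop and measure.

```bash
cat > h.py <<'E'
import numpy as np,cv2
def ray(c,uv,z):
    K,R,t=c['camera_matrix'],c['R'],c['t']
    d=R.T@np.linalg.solve(K,[uv[0],uv[1],1]); o=-R.T@t
    return o+d*(z-o[2])/d[2]
def proj(c,X):
    p=c['camera_matrix']@(c['R']@np.asarray(X)+c['t']); return p[:2]/p[2]
E
python3 - <<'E'
from h import *
c=np.load('top0.npz'); im=c['color'][:,:,::-1]
g=cv2.cvtColor(im,cv2.COLOR_BGR2GRAY)
m=np.zeros_like(g); m[180:295,230:382]=(g[180:295,230:382]>120)*255
m=cv2.morphologyEx(m,cv2.MORPH_OPEN,np.ones((3,3)))
cs,_=cv2.findContours(m,cv2.RETR_EXTERNAL,cv2.CHAIN_APPROX_NONE)
k=max(cs,key=cv2.contourArea); b=cv2.boxPoints(cv2.minAreaRect(k))
P=np.array([ray(c,p,.08) for p in b]); print(b,P.round(4)); print(np.linalg.norm(P-np.roll(P,-1,0),axis=1))
o=cv2.resize(im[180:295,230:382],None,fx=5,fy=5,interpolation=cv2.INTER_CUBIC); cv2.imwrite('pics/crop1.png',o)
# blob of knob and handle
d=np.zeros_like(g); d[180:295,230:382]=(g[180:295,230:382]<70)*255
d=cv2.bitwise_and(d,cv2.fillPoly(np.zeros_like(g),[cv2.erode(m,None)*0 is None or cv2.convexHull(k)],255))
n,l,st,ce=cv2.connectedComponentsWithStats(d)
for i in range(1,n):
    if st[i,4]>15: print(st[i],ce[i])
E
```

```text
[[238.18872 252.3396 ]
 [256.98114 186.56604]
 [371.88678 219.39624]
 [353.09436 285.1698 ]] [[ 0.5369  0.186   0.08  ]
 [ 0.7217  0.139   0.08  ]
 [ 0.635  -0.1829  0.08  ]
 [ 0.4518 -0.1324  0.08  ]]
[0.19070025 0.33333713 0.19008658 0.32963196]
[336 240  10  10  74] [340.2972973  244.13513514]
[263 243   9   7  47] [266.70212766 245.89361702]
```

View pics/crop1.png

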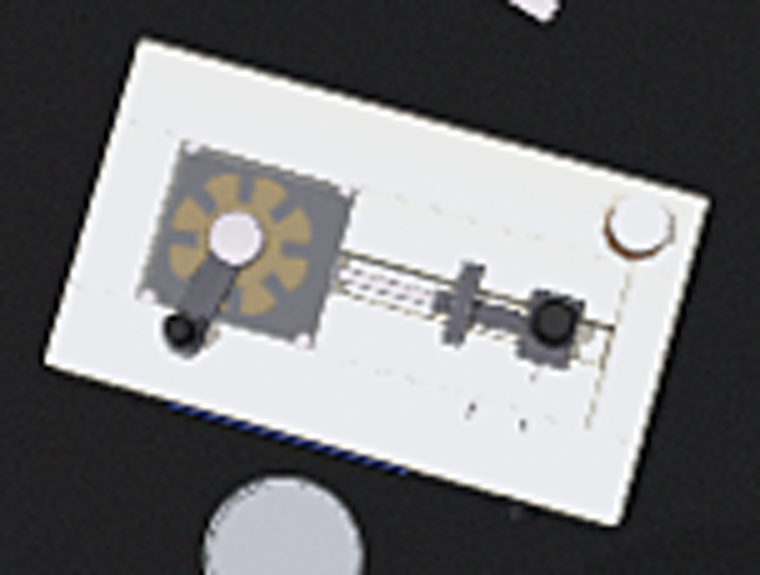

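The crop shows the gear slots, the crank pointing to lower left, the knob at its neutral end and the jar well clear of it. Now for the frame, gear phase and grasp points.

```bash
cat >> h.py <<'E'
P=np.array([[.5369,.186],[.7217,.139],[.635,-.1829],[.4518,-.1324]])
yd=(P[0]+P[1]-P[2]-P[3]); yd/=np.linalg.norm(yd); xd=np.array([yd[1],-yd[0]])
O=P.mean(0)-.005*yd
def D2W(x,y,z): return np.r_[O+x*xd+y*yd,z]
def W2D(p): q=np.asarray(p)[:2]-O; return np.array([q@xd,q@yd])
def off(s,target):  # tool-frame shift & turn so tool y -> -yd (pointing down)
    R=s['tcp_rot']; Rt=np.c_[np.r_[-xd,0]*0+np.cross(np.r_[-yd,0],[0,0,-1]),np.r_[-yd,0],[0,0,-1]]
    from scipy.spatial.transform import Rotation as Q
    return (R.T@(np.asarray(target)-s['position'])).round(4), Q.from_matrix(R.T@Rt).as_rotvec(True).round(2)
E
python3 - <<'E'
from h import *
from rig import bot
c=np.load('top0.npz'); im=c['color']
print('O',O,'xd',xd,'yd',yd, 'yaw',np.degrees(np.arctan2(yd[1],yd[0])))
kn=ray(c,(340.3,244.1),.143); ha=ray(c,(266.7,245.9),.149); print('knob D',W2D(kn),'handle D',W2D(ha))
sp=ray(c,(230+235.5/5,180+238/5),.108); print('spindle D',W2D(sp), 'jar D',W2D(ray(c,(230+640/5,180+225/5),.125)))
h=W2D(ha)-[0,.085]; print('handle angle from -x (ccw +)',np.degrees(np.arctan2(-h[1],-h[0])),np.linalg.norm(h))
# gear phase
best=[]
for r in (.028,.031,.034):
    ang=np.arange(0,360,1.); v=[]
    for a in ang:
        u=proj(c,D2W(r*np.cos(np.radians(a)),.085+r*np.sin(np.radians(a)),.066))
        p=cv2.getRectSubPix(im,(1,1),tuple(map(float,u)))[0,0].astype(float); v.append(p[0]-p[2])
    v=np.array(v); ok=(ang<140)|(ang>260); z=np.exp(1j*8*np.radians(ang))
    A=np.c_[np.ones(ok.sum()),z.real[ok],z.imag[ok]]; q=np.linalg.lstsq(A,v[ok],rcond=None)[0]
    print(r,q,'tooth phase (mod45)',np.degrees(np.arctan2(q[2],q[1]))/8%45)
s=bot.read_state()
print('up over knob',off(s,D2W(*W2D(kn),.223)), 'target',D2W(*W2D(kn),.223))
E
```

```text
O [ 0.58505427 -0.00240419] xd [ 0.96583823 -0.25914573] yd [0.25914573 0.96583823] yaw 74.98062139614107
knob D [-0.00131602 -0.09354983] handle D [-0.0599662  0.091939 ]
spindle D [-0.00225068  0.0830343 ] jar D [ 0.06317371 -0.12597966]
handle angle from -x (ccw +) -6.600635719945497 0.060366338580773816
0.028 [ 26.99218694  -4.65307934 -34.64677494] tooth phase (mod45) 32.79386458615187
0.031 [ 29.56312902  -4.68016134 -32.64110079] tooth phase (mod45) 32.730050414799315
0.034 [ 32.41131761  -4.34690501 -31.3030642 ] tooth phase (mod45) 32.761771393998565
up over knob (array([ 0.4853, -0.331 , -0.0005]), array([-1.100e-01,  2.000e-02,  3.678e+01])) target [ 0.55954017 -0.09241715  0.223     ]
```

>>> servo_tool(
  targets=[
    {"offset": [0.06,-0.041,0],"dr": [0,0,5]},
    {"offset": [0.09,-0.062,0],"dr": [0,0,8]},
    {"offset": [0.12,-0.083,0],"dr": [0,0,10]},
    {"offset": [0.15,-0.103,0],"dr": [0,0,12]},
    {"offset": [0.18,-0.124,0],"dr": [0,0,14]},
    {"offset": [0.21,-0.144,0],"dr": [0,0,16]},
    {"offset": [0.24,-0.165,0],"dr": [0,0,18]},
    {"offset": [0.27,-0.185,0],"dr": [0,0,20]},
    {"offset": [0.3,-0.206,0],"dr": [0,0,23]},
    {"offset": [0.33,-0.226,0],"dr": [0,0,26]},
    {"offset": [0.36,-0.247,0],"dr": [0,0,29]},
    {"offset": [0.39,-0.267,0],"dr": [0,0,31]},
    {"offset": [0.42,-0.288,0],"dr": [0,0,33]},
    {"offset": [0.45,-0.308,0],"dr": [0,0,35]},
    {"offset": [0.47,-0.322,0],"dr": [0,0,36.5]},
    {"offset": [0.485,-0.331,0],"dr": [0,0,36.8]},
    {"offset": [0.485,-0.331,0],"dr": [0,0,36.8]},
    {"offset": [0.485,-0.331,0],"dr": [0,0,36.8]},
    {"offset": [0.485,-0.331,0],"dr": [0,0,36.8]},
  ],
  gripper=0.1,
)

```text
time_s: 1.68
position: [0.5587, -0.0936, 0.2222]
tcp_rot: [[0.966, -0.259, -0.001], [-0.259, -0.966, -0.0], [-0.001, 0.0, -1.0]]
force: [0.6, -0.3, 0.3]
opening: 0.449
grasp_force: 0.0
```

```bash
python3 - <<'E'
from h import *
from rig import bot,viewer
s=bot.read_state(); print(s['time_s'],s['joint_positions'],s['opening'],s['force'],W2D(s['position']),s['position'])
print(off(s,D2W(-.0008,-.0935,.105)))
c=viewer.capture('wrist'); cv2.imwrite('pics/w1.png',c['color'][:,:,::-1])
for z,n in ((.143,'knob'),): print(n,proj(c,D2W(-.0008,-.0935,z)))
np.savez('w1.npz',**c)
E
```

```text
1.6833 [-2.07945529e+01  2.57666961e+01  9.05850674e+01 -3.85272514e-02
  6.37206117e+01  8.42574298e+01] 0.4486551428450226 [ 0.59289069 -0.2824626   0.26706583] [-0.00178753 -0.09494346] [ 0.55872362 -0.09364099  0.22216285]
(array([ 0.0011, -0.0015,  0.1172]), array([ 0.03,  0.08, -0.02]))
knob [320.40155004 249.42774858]
```

View pics/w1.png

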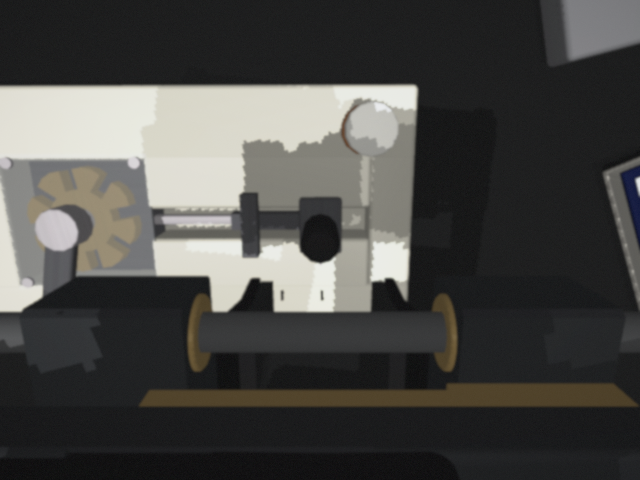

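The wrist view has the knob top at about (320,248), centred between the fingers and matching the prediction. I'll descend and then close on it.

>>> servo_tool(
  targets=[
    {"offset": [0.001,-0.0015,0.02],"dr": [0,0,0]},
    {"offset": [0.001,-0.0015,0.045],"dr": [0,0,0]},
    {"offset": [0.001,-0.0015,0.07],"dr": [0,0,0]},
    {"offset": [0.001,-0.0015,0.09],"dr": [0,0,0]},
    {"offset": [0.001,-0.0015,0.105],"dr": [0,0,0]},
    {"offset": [0.001,-0.0015,0.112],"dr": [0,0,0]},
    {"offset": [0.001,-0.0015,0.117],"dr": [0,0,0]},
    {"offset": [0.001,-0.0015,0.117],"dr": [0,0,0]},
    {"offset": [0.001,-0.0015,0.117],"dr": [0,0,0]},
  ],
)

```text
time_s: 2.48
position: [0.5612, -0.0927, 0.1062]
tcp_rot: [[0.966, -0.26, 0.001], [-0.26, -0.966, -0.0], [0.001, 0.0, -1.0]]
force: [0.1, -1.1, -0.6]
opening: 0.452
grasp_force: 0.0
```

>>> servo_tool(
  targets=[
    {"offset": [0,0,0],"dr": [0,0,0]},
    {"offset": [0,0,0],"dr": [0,0,0]},
    {"offset": [0,0,0],"dr": [0,0,0]},
    {"offset": [0,0,0],"dr": [0,0,0]},
    {"offset": [0,0,0],"dr": [0,0,0]},
    {"offset": [0,0,0],"dr": [0,0,0]},
  ],
  gripper=0.6,
)

```text
time_s: 2.98
position: [0.5612, -0.0925, 0.1063]
tcp_rot: [[0.966, -0.259, 0.001], [-0.259, -0.966, -0.001], [0.001, 0.001, -1.0]]
force: [-1.3, -1.0, 5.7]
opening: 0.267
grasp_force: 30.0
```

```bash
python3 - <<'E'
from h import *
from rig import bot
s=bot.read_state(); print(s['time_s'],s['opening'],s['grasp_force'],s['force'],W2D(s['position']),s['position'])
E
```

```text
2.9833 0.2671637127920853 29.998595982324332 [-1.32050079 -1.00094037  5.65193812] [ 0.00033123 -0.09315828] [ 0.56123262 -0.09246586  0.10634169]
```

>>> servo_tool(
  targets=[
    {"offset": [0,-0.001,0],"dr": [0,0,0]},
    {"offset": [0,-0.002,0],"dr": [0,0,0]},
    {"offset": [0,-0.003,0],"dr": [0,0,0]},
    {"offset": [0,-0.004,0],"dr": [0,0,0]},
    {"offset": [0,-0.005,0],"dr": [0,0,0]},
    {"offset": [0,-0.006,0],"dr": [0,0,0]},
    {"offset": [0,-0.007,0],"dr": [0,0,0]},
    {"offset": [0,-0.008,0],"dr": [0,0,0]},
    {"offset": [0,-0.009,0],"dr": [0,0,0]},
    {"offset": [0,-0.01,0],"dr": [0,0,0]},
  ],
)

```text
time_s: 3.82
position: [0.5637, -0.0834, 0.1063]
tcp_rot: [[0.966, -0.259, 0.001], [-0.259, -0.966, -0.002], [0.001, 0.002, -1.0]]
force: [-2.3, -4.0, 6.0]
opening: 0.267
grasp_force: 30.0
```

>>> servo_tool(
  targets=[
    {"offset": [0,-0.0007,0],"dr": [0,0,0]},
    {"offset": [0,-0.0014,0],"dr": [0,0,0]},
    {"offset": [0,-0.002,0],"dr": [0,0,0]},
  ],
)

```text
time_s: 4.07
position: [0.5642, -0.0814, 0.1063]
tcp_rot: [[0.966, -0.259, 0.001], [-0.259, -0.966, -0.002], [0.001, 0.002, -1.0]]
force: [-1.9, -3.9, 4.4]
opening: 0.265
grasp_force: 30.0
```

>>> servo_tool(
  targets=[
    {"offset": [0,-0.0007,0],"dr": [0,0,0]},
    {"offset": [0,-0.0014,0],"dr": [0,0,0]},
    {"offset": [0,-0.002,0],"dr": [0,0,0]},
  ],
)

```text
time_s: 4.32
position: [0.5646, -0.0796, 0.1063]
tcp_rot: [[0.966, -0.259, 0.001], [-0.259, -0.966, -0.002], [0.001, 0.002, -1.0]]
force: [-1.5, -4.7, 5.5]
opening: 0.264
grasp_force: 30.0
```

```bash
python3 - <<'E'
from h import *
from rig import bot
s=bot.read_state(); print(s['time_s'],s['opening'],s['force'],s['force'][:2]@yd,W2D(s['position']))
E
```

```text
4.3167 0.26407746582420527 [-1.50215268 -4.69733606  5.54986282] -4.926143206427328 [ 0.00028421 -0.07980814]
```

>>> servo_tool(
  targets=[
    {"offset": [0,-0.0005,0],"dr": [0,0,0]},
    {"offset": [0,-0.001,0],"dr": [0,0,0]},
    {"offset": [0,-0.0015,0],"dr": [0,0,0]},
    {"offset": [0,-0.0015,0],"dr": [0,0,0]},
  ],
)

```text
time_s: 4.65
position: [0.565, -0.0783, 0.1063]
tcp_rot: [[0.966, -0.259, 0.001], [-0.259, -0.966, -0.002], [0.001, 0.002, -1.0]]
force: [-1.8, -4.6, 5.8]
opening: 0.265
grasp_force: 30.0
```

>>> servo_tool(
  targets=[
    {"offset": [0,-0.0005,0],"dr": [0,0,0]},
    {"offset": [0,-0.001,0],"dr": [0,0,0]},
    {"offset": [0,-0.0015,0],"dr": [0,0,0]},
    {"offset": [0,-0.0015,0],"dr": [0,0,0]},
  ],
)

```text
time_s: 4.98
position: [0.5653, -0.077, 0.1063]
tcp_rot: [[0.966, -0.259, 0.0], [-0.259, -0.966, -0.002], [0.001, 0.002, -1.0]]
force: [-2.3, -4.9, 6.1]
opening: 0.269
grasp_force: 30.0
```

```bash
python3 - <<'E'
from h import *
from rig import bot
s=bot.read_state(); print(s['time_s'],s['opening'],s['force'],s['force'][:2]@yd,W2D(s['position']))
E
```

```text
4.9833 0.2685728979358479 [-2.28292613 -4.85033979  6.05343249] -5.27625416729105 [ 0.00029777 -0.07714673]
```

>>> servo_tool(
  targets=[
    {"offset": [0,-0.0005,0],"dr": [0,0,0]},
    {"offset": [0,-0.001,0],"dr": [0,0,0]},
    {"offset": [0,-0.001,0],"dr": [0,0,0]},
  ],
)

```text
time_s: 5.23
position: [0.5656, -0.0761, 0.1063]
tcp_rot: [[0.966, -0.259, 0.0], [-0.259, -0.966, -0.003], [0.001, 0.002, -1.0]]
force: [-1.9, -4.7, 6.1]
opening: 0.263
grasp_force: 30.0
```

>>> servo_tool(
  targets=[
    {"offset": [0,0,0],"dr": [0,0,0]},
    {"offset": [0,0,0],"dr": [0,0,0]},
    {"offset": [0,0,0],"dr": [0,0,0]},
    {"offset": [0,0,0],"dr": [0,0,0]},
  ],
  gripper=0.2,
)

```text
time_s: 5.57
position: [0.5652, -0.0741, 0.1051]
tcp_rot: [[0.966, -0.259, -0.001], [-0.259, -0.966, 0.001], [-0.001, -0.001, -1.0]]
force: [-0.4, -0.1, 0.2]
opening: 0.391
grasp_force: 0.0
```

```bash
python3 - <<'E'
from h import *
from rig import bot,viewer
s=bot.read_state(); print(s['time_s'],s['opening'],s['force'],s['force'][:2]@yd,W2D(s['position']))
print('up',off(s,D2W(0,-.077,.2)),'handle', off(s,D2W(-.0597,.0915,.2)))
E
```

```text
5.5667 0.3911071291813336 [-0.36563398 -0.13302983  0.22469525] -0.22323778058265684 [-0.00056422 -0.07438828]
up (array([ 0.0005,  0.0026, -0.0949]), array([-0.03,  0.05, -0.02])) handle (array([-0.0593, -0.1659, -0.0947]), array([-0.03,  0.05, -0.02]))
```

>>> servo_tool(
  targets=[
    {"offset": [0,0.002,-0.03],"dr": [0,0,0]},
    {"offset": [0,0.002,-0.06],"dr": [0,0,0]},
    {"offset": [0,0.002,-0.085],"dr": [0,0,0]},
    {"offset": [-0.005,-0.02,-0.095],"dr": [0,0,0]},
    {"offset": [-0.015,-0.05,-0.095],"dr": [0,0,0]},
    {"offset": [-0.03,-0.08,-0.095],"dr": [0,0,0]},
    {"offset": [-0.04,-0.11,-0.095],"dr": [0,0,0]},
    {"offset": [-0.05,-0.14,-0.095],"dr": [0,0,0]},
    {"offset": [-0.057,-0.16,-0.095],"dr": [0,0,0]},
    {"offset": [-0.059,-0.166,-0.095],"dr": [0,0,0]},
    {"offset": [-0.059,-0.166,-0.095],"dr": [0,0,0]},
    {"offset": [-0.059,-0.166,-0.095],"dr": [0,0,0]},
  ],
)

```text
time_s: 6.57
position: [0.5516, 0.1008, 0.2003]
tcp_rot: [[0.966, -0.259, -0.0], [-0.259, -0.966, -0.0], [-0.0, 0.001, -1.0]]
force: [-0.7, -0.5, -0.9]
opening: 0.401
grasp_force: 0.0
```

```bash
python3 - <<'E'
from h import *
from rig import bot,viewer
s=bot.read_state(); print(s['time_s'],s['opening'],W2D(s['position']),s['position'])
print(off(s,D2W(-.0597,.0915,.11)))
c=viewer.capture('wrist'); cv2.imwrite('pics/w2.png',c['color'][:,:,::-1]);print(proj(c,D2W(-.0597,.0915,.149)),proj(c,D2W(0,-.0762,.143)))
E
```

```text
6.5667 0.40073301293293434 [-0.05910347  0.09103555] [0.55156135 0.10083784 0.20032899]
(array([-0.0006, -0.0005,  0.0903]), array([0.03, 0.01, 0.03]))
[322.07549772 266.96188064] [659.77683548 148.50692888]
```

View pics/w2.png

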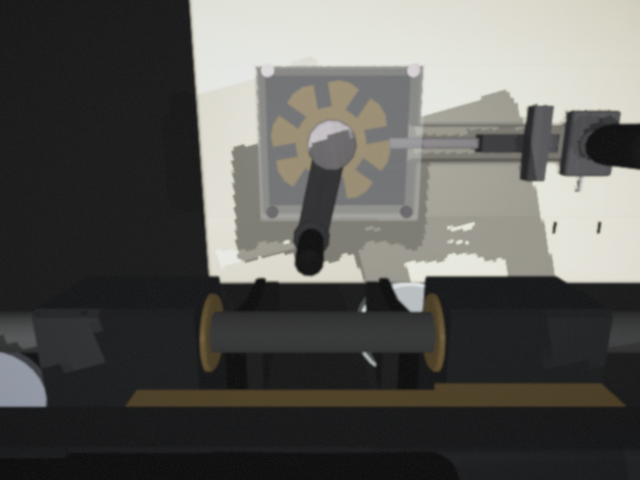

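```bash
python3 - <<'E'
from h import *
from rig import bot,viewer
c=viewer.capture('wrist'); 
g=cv2.cvtColor(c['color'],cv2.COLOR_RGB2GRAY)
for y in (250,258,264,270): print(y,np.where(g[y,280:340]<35)[0][[0,-1]]+280)
print('handle top D',W2D(ray(c,(309.5,262),.149)),'spindle',W2D(ray(c,(333,145),.108)))
for z in(.08,): print([W2D(ray(c,p,z)) for p in ((267,70),(414,70),(272,212),(406,212))])
print('knob front carriage/stop', W2D(ray(c,(568,140),.09)),W2D(ray(c,(552,140),.09)))
print('gear slot',W2D(ray(c,(375,133),.066)), c['camera_matrix'][0,0],-c['R'].T@c['t'])
best=[]
for r in (.028,.031,.034):
    ang=np.arange(0,360,1.); v=[]
    for a in ang:
        u=proj(c,D2W(r*np.cos(np.radians(a)),.085+r*np.sin(np.radians(a)),.066))
        p=cv2.getRectSubPix(c['color'],(1,1),tuple(map(float,u)))[0,0].astype(float); v.append(p[0]-p[2])
    v=np.array(v); ok=(ang<140)|(ang>260); z=np.exp(1j*8*np.radians(ang))
    A=np.c_[np.ones(ok.sum()),z.real[ok],z.imag[ok]]; q=np.linalg.lstsq(A,v[ok],rcond=None)[0]
    print(r,'tooth phase (mod45)',np.degrees(np.arctan2(q[2],q[1]))/8%45)
E
```

```text
250 [297 321]
258 [296 320]
264 [295 319]
270 [298 317]
handle top D [-0.05667505  0.09742419] spindle [0.00094444 0.08455455]
[array([0.04496479, 0.12449906]), array([0.04482629, 0.03445247]), array([-0.04332418,  0.12412025]), array([-0.04346238,  0.03520352])]
knob front carriage/stop [ 0.00313424 -0.06019235] [ 0.00314943 -0.0503667 ]
gear slot [0.00733644 0.0555805 ] 430.73592656938274 [0.6174949  0.08301112 0.36159167]
0.028 tooth phase (mod45) 33.35831698434489
0.031 tooth phase (mod45) 33.349387747864384
0.034 tooth phase (mod45) 33.33411873078427
```

The wrist view puts the handle top at about (308,262), so it sits at drive (-0.057, 0.098). The gear slot is about 11° counter-clockwise of the selector, so the handle must go towards +y. I'll centre on it and descend.

>>> servo_tool(
  targets=[
    {"offset": [0.0015,-0.0065,0],"dr": [0,0,0]},
    {"offset": [0.0015,-0.0065,0.01],"dr": [0,0,0]},
    {"offset": [0.0015,-0.0065,0.03],"dr": [0,0,0]},
    {"offset": [0.0015,-0.0065,0.05],"dr": [0,0,0]},
    {"offset": [0.0015,-0.0065,0.07],"dr": [0,0,0]},
    {"offset": [0.0015,-0.0065,0.083],"dr": [0,0,0]},
    {"offset": [0.0015,-0.0065,0.09],"dr": [0,0,0]},
    {"offset": [0.0015,-0.0065,0.09],"dr": [0,0,0]},
  ],
)

```text
time_s: 7.33
position: [0.5535, 0.1064, 0.1084]
tcp_rot: [[0.966, -0.26, -0.004], [-0.26, -0.966, 0.0], [-0.004, 0.001, -1.0]]
force: [-0.2, -0.6, 0.8]
opening: 0.4
grasp_force: 0.0
```

>>> servo_tool(
  targets=[
    {"offset": [0,0,0],"dr": [0,0,0]},
    {"offset": [0,0,0],"dr": [0,0,0]},
    {"offset": [0,0,0],"dr": [0,0,0]},
    {"offset": [0,0,0],"dr": [0,0,0]},
  ],
  gripper=0.5,
)

```text
time_s: 7.67
position: [0.5554, 0.1069, 0.1115]
tcp_rot: [[0.966, -0.259, 0.002], [-0.259, -0.966, -0.0], [0.002, -0.001, -1.0]]
force: [-0.0, -0.1, 0.0]
opening: 0.266
grasp_force: 0.0
```

>>> servo_tool(
  targets=[
    {"offset": [0,-0.001,0],"dr": [0,0,0]},
    {"offset": [0.0005,-0.002,0],"dr": [0,0,0]},
    {"offset": [0.001,-0.003,0],"dr": [0,0,0]},
    {"offset": [0.001,-0.0035,0],"dr": [0,0,0]},
    {"offset": [0.001,-0.004,0],"dr": [0,0,0]},
  ],
)

```text
time_s: 8.08
position: [0.5569, 0.1101, 0.1108]
tcp_rot: [[0.966, -0.259, 0.0], [-0.259, -0.966, -0.001], [0.001, 0.001, -1.0]]
force: [0.1, -2.3, 2.1]
opening: 0.249
grasp_force: 1.1
```

```bash
cat > st.py <<'E'
from h import *
from rig import bot
s=bot.read_state(); print(s['time_s'],s['opening'],'grip',s['grasp_force'],s['force'].round(2),'Fx,Fy drive',s['force'][:2]@xd,s['force'][:2]@yd,W2D(s['position']),s['position'][2])
E
python3 st.py
```

```text
8.0833 0.24931451480821518 grip 1.0921994398813695 [ 0.12 -2.29  2.09] Fx,Fy drive 0.710163987879213 -2.178902135917778 [-0.0563519   0.10138049] 0.11080297091932838
```

>>> servo_tool(
  targets=[
    {"offset": [0.0003,-0.0007,0],"dr": [0,0,0]},
    {"offset": [0.0006,-0.0014,0],"dr": [0,0,0]},
    {"offset": [0.0009,-0.0021,0],"dr": [0,0,0]},
    {"offset": [0.001,-0.003,0],"dr": [0,0,0]},
    {"offset": [0.001,-0.004,0],"dr": [0,0,0]},
    {"offset": [0.0015,-0.005,0],"dr": [0,0,0]},
  ],
)

```text
time_s: 8.58
position: [0.5591, 0.115, 0.1104]
tcp_rot: [[0.966, -0.26, -0.001], [-0.26, -0.966, 0.0], [-0.001, 0.0, -1.0]]
force: [-1.0, -1.3, 1.6]
opening: 0.252
grasp_force: 1.0
```

>>> servo_tool(
  targets=[
    {"offset": [0.0003,-0.0007,0],"dr": [0,0,0]},
    {"offset": [0.0005,-0.0014,0],"dr": [0,0,0]},
    {"offset": [0.0007,-0.002,0],"dr": [0,0,0]},
  ],
)

```text
time_s: 8.83
position: [0.5602, 0.1168, 0.1104]
tcp_rot: [[0.966, -0.259, -0.001], [-0.259, -0.966, 0.0], [-0.001, 0.0, -1.0]]
force: [-1.6, -1.7, 0.4]
opening: 0.252
grasp_force: 1.0
```

>>> servo_tool(
  targets=[
    {"offset": [0.0003,-0.0005,0],"dr": [0,0,0]},
    {"offset": [0.0005,-0.001,0],"dr": [0,0,0]},
    {"offset": [0.0007,-0.0015,0],"dr": [0,0,0]},
  ],
)

```text
time_s: 9.08
position: [0.5616, 0.1181, 0.1104]
tcp_rot: [[0.966, -0.259, -0.0], [-0.259, -0.966, 0.0], [-0.0, -0.0, -1.0]]
force: [-2.1, -2.0, -1.0]
opening: 0.251
grasp_force: 0.8
```

```bash
python3 st.py
```

```text
9.0833 0.2509047081637832 grip 0.7764269452309236 [-2.06 -2.03 -1.02] Fx,Fy drive -1.4603713129039526 -2.496571203445278 [-0.05389795  0.1102905 ] 0.11035039317233566
```

>>> servo_tool(
  targets=[
    {"offset": [0.0001,-0.0004,0],"dr": [0,0,0]},
    {"offset": [0.0003,-0.0008,0],"dr": [0,0,0]},
    {"offset": [0.0005,-0.001,0],"dr": [0,0,0]},
  ],
)

```text
time_s: 9.33
position: [0.5624, 0.1188, 0.1105]
tcp_rot: [[0.966, -0.259, -0.0], [-0.259, -0.966, 0.0], [-0.0, 0.0, -1.0]]
force: [-1.1, -0.9, -0.0]
opening: 0.254
grasp_force: 0.8
```

```bash
python3 st.py
```

```text
9.3333 0.25395461709710526 grip 0.7651035070011858 [-1.08 -0.91 -0.04] Fx,Fy drive -0.806316309474382 -1.1571294877019622 [-0.0532668   0.11124968] 0.11045618366568725
```

>>> servo_tool(
  targets=[
    {"offset": [0.0001,-0.0004,0],"dr": [0,0,0]},
    {"offset": [0.0003,-0.0008,0],"dr": [0,0,0]},
    {"offset": [0.0005,-0.001,0],"dr": [0,0,0]},
  ],
)

```text
time_s: 9.58
position: [0.5633, 0.1196, 0.1106]
tcp_rot: [[0.966, -0.26, 0.0], [-0.26, -0.966, 0.0], [0.0, -0.0, -1.0]]
force: [-1.4, -0.9, 0.3]
opening: 0.253
grasp_force: 0.8
```

```bash
python3 st.py
```

```text
9.5833 0.25303384044805854 grip 0.7621377246687189 [-1.43 -0.95  0.29] Fx,Fy drive -1.1387670331399808 -1.286948165810911 [-0.05268288  0.11223465] 0.11056586272612359
```

>>> servo_tool(
  targets=[
    {"offset": [0.0001,-0.0004,0],"dr": [0,0,0]},
    {"offset": [0.0003,-0.0008,0],"dr": [0,0,0]},
    {"offset": [0.0004,-0.001,0],"dr": [0,0,0]},
  ],
)

```text
time_s: 9.83
position: [0.5638, 0.1204, 0.1106]
tcp_rot: [[0.966, -0.259, -0.0], [-0.259, -0.966, -0.0], [-0.0, 0.0, -1.0]]
force: [-1.5, -1.2, 0.3]
opening: 0.252
grasp_force: 1.1
```

```bash
python3 st.py
```

```text
9.8333 0.25156168220444014 grip 1.0979101379052736 [-1.52 -1.25  0.32] Fx,Fy drive -1.148038914200772 -1.5973449393259114 [-0.05240671  0.11312267] 0.11055366360069885
```

>>> servo_tool(
  targets=[
    {"offset": [0.0001,-0.0004,0],"dr": [0,0,0]},
    {"offset": [0.0003,-0.0008,0],"dr": [0,0,0]},
    {"offset": [0.0004,-0.001,0],"dr": [0,0,0]},
  ],
)

```text
time_s: 10.08
position: [0.564, 0.1208, 0.1105]
tcp_rot: [[0.966, -0.259, -0.001], [-0.259, -0.966, -0.001], [-0.001, 0.001, -1.0]]
force: [-4.1, -3.7, 0.9]
opening: 0.251
grasp_force: 2.4
```

```bash
python3 - <<'E'
exec(open('st.py').read())
from rig import viewer
c=viewer.capture('wrist'); g=c['color'][:,:,::-1]; cv2.imwrite('pics/w3.png',g)
E
```

```text
10.0833 0.25079665538787266 grip 2.39240022841841 [-4.12 -3.68  0.89] Fx,Fy drive -3.0261990423402025 -4.619926435488773 [-0.05229133  0.1135378 ] 0.11050066441953331
```

View pics/w3.png

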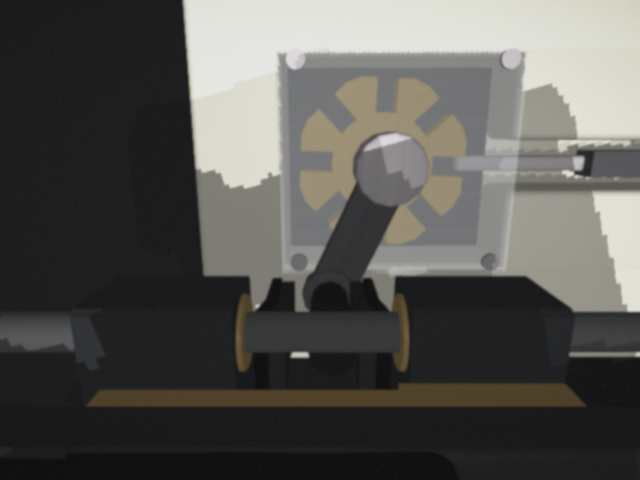

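The force jumped to 4.6 N just past the drop, and the wrist picture shows the blade at (450,163) inside the slot. I'll back off, lift and return to the knob.

>>> servo_tool(
  targets=[
    {"offset": [-0.0005,0.001,0],"dr": [0,0,0]},
    {"offset": [-0.001,0.003,0],"dr": [0,0,0]},
    {"offset": [-0.001,0.003,0],"dr": [0,0,0]},
  ],
  gripper=0.35,
)

```text
time_s: 10.38
position: [0.5637, 0.1189, 0.1109]
tcp_rot: [[0.966, -0.26, 0.002], [-0.26, -0.966, 0.001], [0.002, -0.001, -1.0]]
force: [0.1, 0.4, 0.1]
opening: 0.315
grasp_force: 0.0
```

>>> servo_tool(
  targets=[
    {"offset": [0,0,-0.02],"dr": [0,0,0]},
    {"offset": [0,0,-0.05],"dr": [0,0,0]},
    {"offset": [0,0,-0.075],"dr": [0,0,0]},
    {"offset": [0.005,0.02,-0.09],"dr": [0,0,0]},
    {"offset": [0.015,0.055,-0.09],"dr": [0,0,0]},
    {"offset": [0.03,0.09,-0.09],"dr": [0,0,0]},
    {"offset": [0.04,0.12,-0.09],"dr": [0,0,0]},
    {"offset": [0.048,0.15,-0.09],"dr": [0,0,0]},
    {"offset": [0.053,0.175,-0.09],"dr": [0,0,0]},
    {"offset": [0.053,0.187,-0.09],"dr": [0,0,0]},
    {"offset": [0.053,0.187,-0.09],"dr": [0,0,0]},
    {"offset": [0.053,0.187,-0.09],"dr": [0,0,0]},
  ],
  gripper=0.1,
)

```text
time_s: 11.38
position: [0.5653, -0.0752, 0.2006]
tcp_rot: [[0.965, -0.261, 0.0], [-0.261, -0.965, 0.001], [-0.0, -0.001, -1.0]]
force: [0.0, 0.4, 0.0]
opening: 0.452
grasp_force: 0.0
```

```bash
python3 - <<'E'
exec(open('st.py').read())
from rig import viewer
print(off(s,D2W(.0003,-.0762,.106)))
c=viewer.capture('wrist'); g=cv2.cvtColor(c['color'],cv2.COLOR_RGB2GRAY)
print('knob pred px',proj(c,D2W(0,-.0762,.143)))
cv2.imwrite('pics/w4.png',c['color'][:,:,::-1])
E
```

```text
11.3833 0.45177638614014864 grip 0.0 [0.02 0.37 0.04] Fx,Fy drive -0.07246704471416594 0.36326139959267406 [-0.00016872 -0.07542964] 0.2005518778412501
(array([0.0005, 0.0009, 0.0946]), array([-0.07,  0.  , -0.1 ]))
knob pred px [324.61361581 261.95712223]
```

View pics/w4.png

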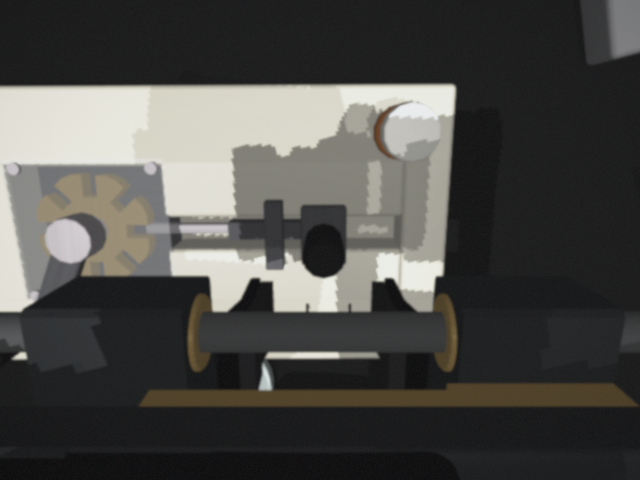

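The knob top is at about (324,262), where predicted, and the blade shows in the slot at about (150,229). I'll descend, grip and push gently home.

>>> servo_tool(
  targets=[
    {"offset": [0.0005,0.001,0.02],"dr": [0,0,0]},
    {"offset": [0.0005,0.001,0.045],"dr": [0,0,0]},
    {"offset": [0.0005,0.001,0.07],"dr": [0,0,0]},
    {"offset": [0.0005,0.001,0.085],"dr": [0,0,0]},
    {"offset": [0.0005,0.001,0.094],"dr": [0,0,0]},
    {"offset": [0.0005,0.001,0.094],"dr": [0,0,0]},
    {"offset": [0.0005,0.001,0.094],"dr": [0,0,0]},
  ],
)

```text
time_s: 12.02
position: [0.5659, -0.0756, 0.1066]
tcp_rot: [[0.966, -0.258, -0.0], [-0.258, -0.966, 0.0], [-0.0, -0.0, -1.0]]
force: [-0.2, 0.0, 0.3]
opening: 0.449
grasp_force: 0.0
```

>>> servo_tool(
  targets=[
    {"offset": [0,0,0],"dr": [0,0,0]},
    {"offset": [0,0,0],"dr": [0,0,0]},
    {"offset": [0,0,0],"dr": [0,0,0]},
    {"offset": [0,0,0],"dr": [0,0,0]},
    {"offset": [0,0,0],"dr": [0,0,0]},
    {"offset": [0,0,0],"dr": [0,0,0]},
  ],
  gripper=0.6,
)

```text
time_s: 12.52
position: [0.5664, -0.0767, 0.1076]
tcp_rot: [[0.966, -0.26, 0.002], [-0.26, -0.966, 0.0], [0.002, -0.001, -1.0]]
force: [0.4, 2.5, 6.7]
opening: 0.264
grasp_force: 30.0
```

```bash
python3 st.py
```

```text
12.5167 0.2640433065559522 grip 29.998967454303056 [0.4  2.47 6.72] Fx,Fy drive -0.2542024008420128 2.4876953303179525 [ 0.00124579 -0.07654469] 0.10760394357738338
```

>>> servo_tool(
  targets=[
    {"offset": [0,-0.0007,0],"dr": [0,0,0]},
    {"offset": [0,-0.0014,0],"dr": [0,0,0]},
    {"offset": [0,-0.002,0],"dr": [0,0,0]},
    {"offset": [0,-0.0027,0],"dr": [0,0,0]},
    {"offset": [0,-0.0034,0],"dr": [0,0,0]},
    {"offset": [0,-0.004,0],"dr": [0,0,0]},
  ],
)

```text
time_s: 13.02
position: [0.5669, -0.075, 0.1076]
tcp_rot: [[0.966, -0.259, 0.001], [-0.259, -0.966, -0.004], [0.002, 0.003, -1.0]]
force: [-2.3, -5.0, 6.3]
opening: 0.267
grasp_force: 30.0
```

```bash
python3 st.py
```

```text
13.0167 0.26735986973025705 grip 30.01743196276948 [-2.28 -5.01  6.27] Fx,Fy drive -0.9073130588725752 -5.427631521776749 [ 0.0012605  -0.07483451] 0.10760376638753813
```

>>> servo_tool(
  targets=[
    {"offset": [0,-0.0007,0],"dr": [0,0,0]},
    {"offset": [0,-0.0014,0],"dr": [0,0,0]},
    {"offset": [0,-0.002,0],"dr": [0,0,0]},
    {"offset": [0,-0.002,0],"dr": [0,0,0]},
  ],
)

```text
time_s: 13.35
position: [0.5674, -0.0732, 0.1076]
tcp_rot: [[0.966, -0.259, 0.001], [-0.259, -0.966, -0.004], [0.002, 0.003, -1.0]]
force: [-2.1, -4.9, 5.9]
opening: 0.267
grasp_force: 30.0
```

```bash
python3 st.py
```

```text
13.35 0.2667856873312219 grip 30.017997364047915 [-2.08 -4.9   5.91] Fx,Fy drive -0.7396544138571156 -5.272251953680365 [ 0.00126392 -0.07291307] 0.1076250887153971
```

>>> servo_tool(
  targets=[
    {"offset": [0,-0.0007,0],"dr": [0,0,0]},
    {"offset": [0,-0.0014,0],"dr": [0,0,0]},
    {"offset": [0,-0.002,0],"dr": [0,0,0]},
    {"offset": [0,-0.002,0],"dr": [0,0,0]},
  ],
)

```text
time_s: 13.68
position: [0.5679, -0.0713, 0.1076]
tcp_rot: [[0.966, -0.259, 0.001], [-0.259, -0.966, -0.004], [0.002, 0.003, -1.0]]
force: [-1.8, -5.2, 5.6]
opening: 0.265
grasp_force: 30.0
```

```bash
python3 st.py
```

```text
13.6833 0.26529637842518816 grip 30.018272625748068 [-1.84 -5.19  5.61] Fx,Fy drive -0.434646784063327 -5.492433773059882 [ 0.00127272 -0.07096782] 0.10762026522525592
```

Sliding steadily at friction level. At -0.071 now, past the 22 mm mark.

>>> servo_tool(
  targets=[
    {"offset": [0,-0.0007,0],"dr": [0,0,0]},
    {"offset": [0,-0.0014,0],"dr": [0,0,0]},
    {"offset": [0,-0.002,0],"dr": [0,0,0]},
    {"offset": [0,-0.0025,0],"dr": [0,0,0]},
    {"offset": [0,-0.0025,0],"dr": [0,0,0]},
  ],
)

```text
time_s: 14.1
position: [0.5685, -0.0688, 0.1076]
tcp_rot: [[0.966, -0.259, 0.001], [-0.259, -0.966, -0.004], [0.002, 0.003, -1.0]]
force: [-2.2, -4.1, 5.1]
opening: 0.265
grasp_force: 30.0
```

```bash
python3 st.py
```

```text
14.1 0.2654127294996872 grip 30.018241975922137 [-2.22 -4.11  5.14] Fx,Fy drive -1.0821176839042008 -4.543896490544292 [ 0.00125728 -0.06843014] 0.10760200629506256
```

>>> servo_tool(
  targets=[
    {"offset": [0,-0.0007,0],"dr": [0,0,0]},
    {"offset": [0,-0.0014,0],"dr": [0,0,0]},
    {"offset": [0,-0.002,0],"dr": [0,0,0]},
    {"offset": [0,-0.002,0],"dr": [0,0,0]},
  ],
)

```text
time_s: 14.43
position: [0.569, -0.0669, 0.1076]
tcp_rot: [[0.966, -0.259, 0.001], [-0.259, -0.966, -0.004], [0.002, 0.003, -1.0]]
force: [-1.7, -4.8, 6.5]
opening: 0.268
grasp_force: 30.0
```

```bash
python3 st.py
```

```text
14.4333 0.26829364562382396 grip 30.01803182065487 [-1.67 -4.78  6.5 ] Fx,Fy drive -0.3783882331078068 -5.050067930540936 [ 0.00125335 -0.06643669] 0.10760500732473662
```

>>> servo_tool(
  targets=[
    {"offset": [0,-0.0005,0],"dr": [0,0,0]},
    {"offset": [0,-0.001,0],"dr": [0,0,0]},
    {"offset": [0,-0.0015,0],"dr": [0,0,0]},
    {"offset": [0,-0.0015,0],"dr": [0,0,0]},
  ],
)

```text
time_s: 14.77
position: [0.5694, -0.0655, 0.1076]
tcp_rot: [[0.966, -0.259, 0.001], [-0.259, -0.966, -0.004], [0.002, 0.003, -1.0]]
force: [-1.7, -4.9, 6.1]
opening: 0.266
grasp_force: 30.0
```

```bash
python3 st.py
```

```text
14.7667 0.2656235822767825 grip 30.018073366954923 [-1.68 -4.86  6.1 ] Fx,Fy drive -0.362131627200111 -5.129932380296579 [ 0.00125766 -0.06493852] 0.10760224506703989
```

>>> servo_tool(
  targets=[
    {"offset": [0,-0.0005,0],"dr": [0,0,0]},
    {"offset": [0,-0.001,0],"dr": [0,0,0]},
    {"offset": [0,-0.0015,0],"dr": [0,0,0]},
    {"offset": [0,-0.0015,0],"dr": [0,0,0]},
  ],
)

```text
time_s: 15.1
position: [0.5695, -0.065, 0.1076]
tcp_rot: [[0.966, -0.258, -0.0], [-0.258, -0.966, -0.005], [0.001, 0.005, -1.0]]
force: [-2.9, -8.3, 6.4]
opening: 0.264
grasp_force: 30.0
```

```bash
python3 st.py
```

```text
15.1 0.26443796933161284 grip 30.036415436770767 [-2.89 -8.3   6.38] Fx,Fy drive -0.6381231620504979 -8.769409628476195 [ 0.00123867 -0.06446616] 0.10759930756130144
```

>>> servo_tool(
  targets=[
    {"offset": [0,-0.0005,0],"dr": [0,0,0]},
    {"offset": [0,-0.001,0],"dr": [0,0,0]},
    {"offset": [0,-0.001,0],"dr": [0,0,0]},
  ],
)

```text
time_s: 15.35
position: [0.5695, -0.065, 0.1076]
tcp_rot: [[0.966, -0.258, -0.001], [-0.258, -0.966, -0.007], [0.001, 0.007, -1.0]]
force: [-4.2, -11.0, 7.4]
opening: 0.27
grasp_force: 30.1
```

```bash
python3 st.py
```

```text
15.35 0.2699263214030893 grip 30.056482491781935 [ -4.18 -10.99   7.45] Fx,Fy drive -1.19109805402811 -11.701845177023126 [ 0.00123157 -0.06442979] 0.10758296329209617
```

>>> servo_tool(
  targets=[
    {"offset": [0,0.001,0],"dr": [0,0,0]},
    {"offset": [0,0.002,0],"dr": [0,0,0]},
    {"offset": [0,0.002,0],"dr": [0,0,0]},
    {"offset": [0,0.002,0],"dr": [0,0,0]},
    {"offset": [0,0.002,0],"dr": [0,0,0]},
  ],
  gripper=0.1,
)

```text
time_s: 15.77
position: [0.5692, -0.0624, 0.1063]
tcp_rot: [[0.966, -0.259, -0.001], [-0.259, -0.966, 0.0], [-0.001, -0.0, -1.0]]
force: [-0.2, -0.1, -0.5]
opening: 0.44
grasp_force: 0.0
```

>>> servo_tool(
  targets=[
    {"offset": [0,0,-0.01],"dr": [0,0,0]},
    {"offset": [0,0,-0.03],"dr": [0,0,0]},
    {"offset": [0,0,-0.06],"dr": [0,0,0]},
    {"offset": [0,0,-0.085],"dr": [0,0,0]},
    {"offset": [0,0,-0.095],"dr": [0,0,0]},
    {"offset": [0,0,-0.095],"dr": [0,0,0]},
    {"offset": [0,0,-0.095],"dr": [0,0,0]},
    {"offset": [0,0,-0.095],"dr": [0,0,0]},
  ],
)

```text
time_s: 16.43
position: [0.5682, -0.0623, 0.2002]
tcp_rot: [[0.966, -0.259, -0.003], [-0.259, -0.966, 0.001], [-0.003, -0.0, -1.0]]
force: [-0.5, -0.1, -0.4]
opening: 0.45
grasp_force: 0.0
```

```bash
python3 - <<'E'
exec(open('st.py').read())
from rig import viewer
c=viewer.capture('wrist'); cv2.imwrite('pics/w5.png',c['color'][:,:,::-1])
print(proj(c,D2W(0,-.0645,.143)))
E
```

```text
16.4333 0.4499749078256323 grip 0.0 [-0.45 -0.1  -0.38] Fx,Fy drive -0.41115087865048267 -0.21340829405474337 [-0.00074347 -0.06220589] 0.20017844329127435
[327.32245309 260.89911384]
```

View pics/w5.png

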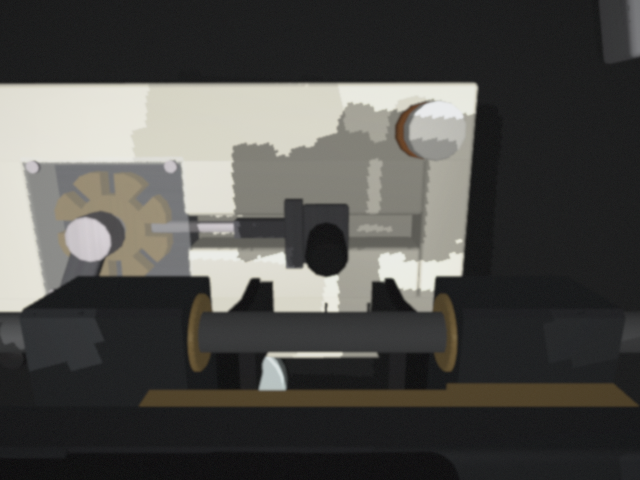

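The carriage touches the stop block at (303,232) with no gap, and the blade sits in the slot at (155,228). The robot is clear, so I'm handing in.

```bash
python3 -c "
from rig import ticket
print(ticket.hand_in())"
```

```text
the job is handed in; nothing more can be done
None
```

The drive unit is in gear: the selector tooth is in a slot, the knob is home against its stop block and the gripper is clear of everything; I handed it in at about 16.5 s, but no verdict was returned.

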